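Air filter cover over its intake tube, latched

TASK

Refit the square aluminium air filter cover, which stands with its mouth up, to the grey filter base: lay it on its side on the black rubber mat and let go, then take it again so that you can turn it mouth down and lower it over the upright intake tube until its rim sits flush on the base plate, and let go. Then swing the latch bar across the top of the cover as far as it goes. Do not drop the cover, and leave the spark plugs, socket, feeler gauge and tin of bolts where they are.

Things in the scene. Friction and masses are not known exactly. Their poses are not given: they have to be found in the camera images.
- cover: air filter cover: plain aluminium square can, 50 x 50 outside, 90 long, walls and closed end 3 thick (inside 44 x 44, 87 deep), about 0.2 kg. Origin at the centre of the outside of its closed end; z points along its axis from the closed end to the open mouth, x and y are square to its flat faces. It starts standing mouth up (z up) on the bench at any yaw
- cover_mouth (a point): centre of the cover's open mouth, in the plane of the rim, 90 from the body's origin along its z
- mat: flat black rubber mat fixed to the bench, 180 (x) x 170 (y) x 3 thick; origin at the centre of its underside, on the bench
- filter_base: fixed grey filter base: plate 15 thick, reaching 55 to -x, 95 to +x and 46 to either side of the origin, which lies on the bench under the axis of the upright intake tube; z up. A latch post 10 across stands on the plate 72 from the tube axis along +x
- seat (a point): on the tube axis at the plate top, 15 above the bench: the mouth centre belongs here. The tube is round, 26 across, bevelled tip 75 above this point; at its foot a boss 40 across and 10 high, with a cone above it (10 to 18), locates the mouth with 2 to spare each side; any yaw of the cover fits
- latch (a joint): angle (rad) of the steel latch bar about the vertical post: 0 = at its stop, over the tube axis (bar pointing along the base's -x); positive = turned anticlockwise seen from above (at 1.57 it points along the base's -y). Light friction: stays where left. The bar is 14 wide, 10 thick, reaches 90 from the post axis
- latch_hinge (a point): point on the latch's vertical turning axis, at the underside of the bar, 111 above the bench and 6 above the top of a fully seated cover
- latch_pin (a point): top of the upright round steel pin on the bar, 12 across and 34 tall above the bar's top face (from 121 to 155 above the bench), 66 from the turning axis: pinch or push it to turn the latch
- plug1: a spark plug lying on its side, ceramic insulator and steel hex, about 85 long and 21 high; origin on the bench under its hex; leave alone
- plug2: a second such spark plug; leave alone
- plug3: a third such spark plug; leave alone
- socket: chrome spark plug socket standing upright, round, 28 across, 65 high; origin at its foot; leave alone
- feeler: red plastic feeler gauge lying flat, 90 x 22 x 12 plus blades; leave alone
- tin: round open aluminium tin of bolts, 68 across, 60 high (not the cover: that one is square); leave alone

How it is judged (in metres and radians):
On the way, in this order (a step that is already met when the one before it is completed fails the run):
1. the cover lies on its side on the mat, let go and at rest (angle between cover's own z axis and vertical between 1.45 and 1.69 rad and z of cover in the frame of mat below 0.034 m and x of cover in the frame of mat between -0.1 and 0.1 m and y of cover in the frame of mat between -0.095 and 0.095 m and x of cover_mouth in the frame of mat between -0.1 and 0.1 m and y of cover_mouth in the frame of mat between -0.095 and 0.095 m and contact force between the fingers and cover below 0.1 N and linear speed of cover below 0.03 m/s), for 0.2 s.
2. the cover sits mouth down, flush on the base plate, let go, before the latch is turned over it (angle between cover's own z axis and vertical above 3.06 rad and horizontal distance between cover_mouth and seat below 0.005 m and z of cover_mouth in the frame of seat between -0.004 and 0.003 m and value of joint latch above 0.7 rad and contact force between the fingers and cover below 0.1 N), for 0.2 s.
At the end, for the whole second after the job is handed in: The cover sits mouth down over the intake tube with its rim on the base plate (mouth within 3 mm of the plate, 5 mm of the tube's axis, upright within 0.08 rad), at rest and let go, and the latch bar lies across its top (latch angle below 0.2 rad) (angle between cover's own z axis and vertical above 3.06 rad and horizontal distance between cover_mouth and seat below 0.005 m and z of cover_mouth in the frame of seat between -0.004 and 0.003 m and value of joint latch below 0.2 rad and contact force between the fingers and cover below 0.1 N and linear speed of cover below 0.03 m/s); the robot touches nothing.
It fails at once if the cover falls: moves faster than 0.45 m/s with no finger touching it (a drop of about 10 mm) (linear speed of cover above 0.45 m/s and contact force between the fingers and cover below 0.01 N).
It fails at once if a spark plug, the socket, the feeler gauge or the tin is moved by more than 25 mm (distance of any of plug1, plug2, plug3, socket, feeler, tin from where it was at the start of the episode above 0.025 m).
It also fails if it takes over 72 s, if anything falls off the work surface, if the arm or the gripper's body presses on something with over 40 N, if the wrist force passes 120 N, or if a joint passes its speed limit or range.

ROBOT

A 6-joint arm with a two-finger parallel gripper is mounted at the origin on the work surface. World frame = base frame: x ahead of the robot, y to its left, z up, the work surface at z = 0. Lengths are in m, angles in degrees, forces in N, time in s.
With the tool pointing down it reaches from about 0.3 to 0.75 m from the base axis. Payload 8.5 kg.
Tool frame: the origin (TCP) lies on the centre line of the jaws, within the pads' length; the fingertips stand 17 mm ahead of it and the grasp point (between the pads) lies 2 mm behind it (env.tcp_to_tips is the distance from the TCP to the fingertips, in m); z points along the fingers, y is the line along which they close (so a half turn about z gives the same grasp; the last joint's range is limited). The gripper opens to 85 mm and grips with 20 to 120 N. Pads are 22 mm wide; open, the fingers measure 114 mm over their backs; the gripper's body (76 mm by 85 mm) begins 54 mm behind the grasp point. The pads swing forward as they close: fully open they stand 13 mm farther back than shut.
Start: joints at [56.247, 21.807, 74.336, -0, 83.858, -12.336], TCP at [0.201, 0.512, 0.248] pointing down, gripper open.
Joint ranges: [-178.18, 178.18], [-50.72, 133.34], [12.68, 142.11], [-81.47, 261.47], [9.98, 163.14], [-165.26, 165.26]. Speed limits (degrees/s): [136.94, 136.94, 180, 180, 180, 180].

INTERFACE

Orientations are given as a 3x3 rotation matrix whose columns are the frame's x, y, z axes.
In Python, from rig import env gives the robot as it stands. The module is installed in compiled form; this text tells all that it offers.
- The arm moves only by the shell command python3 -m pendant 'ROWS' [FORCE]. ROWS is JSON, a list of rows, each a list of 7 numbers: the opening, from 0 (shut) to 1 (fully open), then the shift along the tool's x, y, z in m, then the turn, a rotation vector about the tool's x, y, z in rad. A call has 1 to 5 rows; each row is the pose to reach, as a shift and turn from the pose commanded when the call began, along the tool's axes at that moment; what a row does not reach only later rows make up. A row lasts 1/8 s, in which the tool goes at most 62.5 mm and 10.7 degrees, less where a joint would pass 70% of its speed; a pose out of reach is approached as far as the arm can. A call with a gripper value outside its range is refused whole. The fingers move at their own pace and stop on an object; FORCE is the grip in N (left out, the last holds). Time passes only in rows, so rows that repeat a pose let the fingers close. It gives the time, the measured TCP pose, the force, the opening and the grip force at its end, in the units of the state.
- env.observe(): the state, without advancing time (a new reading comes with each control period).
- env.get_image(name): name is "side" or "top" or "wrist"; returns a dict with "image" (480x640x3 uint8, blue, green, red), "fx", "fy", "cx", "cy" (pixels), "pose" (4x4, takes a point from camera to world coordinates). Camera axes: x right, y up, looking along -z (the intrinsics and any distortion apply to the point x, -y, -z); pixel columns grow to the right and rows downward; lengths in m; the calibration is good to about 2 mm. A picture is of the moment at which its call begins. There is no depth.
- env.close_job(): hands the job in; it is judged then, once.
Trained networks look in the newest picture that a camera, given by its name, has taken for a name from the list of things; names that differ only in an ending like _2 or _b are one class to them, and where a whole thing is asked for, a point or a joint stands for the part that bears it (a point fixed in the world has none). Each returns a list of dicts, best first, with "conf" (0 to 1); they miss things now and then, are a little off and sometimes report something else, mostly with a low value. They report only what shows in the picture. A call takes as long as a camera call.
- env.find_in(camera, thing): "bbox" ([centre column, centre row, width, height] in pixels, round what is visible of it).
- env.trace(camera, thing): "mask" (480x640 bool, what is visible of it) and "bbox" ([centre column, centre row, width, height] in pixels, round what is visible of it).
- env.tip_of(camera, thing): "centre" ([column, row] in pixels: a listed point, or the origin of a listed thing).
The state is a dict: "time_s": time; "q": joint angles; "qvel": joint speeds; "joint_efforts": joint torques, N m; "position": TCP position; "tool_rot": TCP orientation; "ft_force": force on the tool from outside, world axes, zero at the start; "wrist_torque": the same for the moment, N m; "grip_width": finger opening in m; "gripper_force": force on a finger pad.
Only numpy, scipy, OpenCV 4.12 (cv2) and the standard library are available. Lean on these libraries where they do the work, as an engineer would, in place of code of your own. Each camera call takes 0.05 s, during which the arm holds its last target. There are 200 camera calls.

## Working session

There is one attempt and no reset: what is moved stays moved. The work goes in short steps, Python scripts to look and compute and a shell command to move; the robot and the scene stay as the last step left them, time stands still between calls to the robot, and variables do not carry over. Pictures are saved under pics/ and viewed, at most 10 in all, crops included, and the job is handed in when it is done.

```bash
mkdir -p pics
cat > h.py <<'E'
from rig import env
import numpy as np, cv2
np.set_printoptions(precision=4,suppress=True)
def ray(c,u,v):
    P=np.array(c["pose"]);d=np.array([(u-c["cx"])/c["fx"],-(v-c["cy"])/c["fy"],-1.])
    return P[:3,3],P[:3,:3]@d
def onz(c,u,v,z):
    o,d=ray(c,u,v);return o+d*(z-o[2])/d[2]
def proj(c,p):
    P=np.array(c["pose"]);q=P[:3,:3].T@(np.asarray(p)-P[:3,3]);return np.array([c["cx"]-c["fx"]*q[0]/q[2],c["cy"]+c["fy"]*q[1]/q[2]])
def tri(rs):
    A=np.zeros((3,3));b=np.zeros(3)
    for o,d in rs:
        d=d/np.linalg.norm(d);M=np.eye(3)-np.outer(d,d);A+=M;b+=M@o
    return np.linalg.solve(A,b)
E
python3 - <<'E'
from h import *
for n in("top","side"):
    c=env.get_image(n);cv2.imwrite(f"pics/{n}0.png",c["image"]);print(n,np.array(c["pose"]),c["fx"],c["cx"],c["cy"],[k for k in c])
    for t in("cover","cover_mouth","mat","filter_base","seat","latch_hinge","latch_pin"):
        r=env.tip_of(n,t);print(t,[(np.round(x["centre"],1),round(x["conf"],2)) for x in r[:2]])
s=env.observe();print(s["tool_rot"],s["position"],s["time_s"])
E
```

```text
top [[ 0.0003  0.9939 -0.1107  0.4068]
 [-1.     -0.0003 -0.0053 -0.0202]
 [-0.0053  0.1107  0.9938  1.212 ]
 [ 0.      0.      0.      1.    ]] 567.4773040247447 327.30898619896215 242.38715429698155 ['image', 'fx', 'fy', 'cx', 'cy', 'pose']
cover [(array([187.2, 264.5]), 0.59)]
cover_mouth [(array([175. , 259.2]), 0.89), (array([203. , 166.8]), 0.62)]
mat [(array([328.4, 266.7]), 0.75)]
filter_base [(array([458.4, 273. ]), 0.83)]
seat [(array([456.8, 276.6]), 0.9)]
latch_hinge [(array([474. , 239.5]), 0.79)]
latch_pin [(array([521.1, 240.1]), 0.9)]
side [[ 0.976   0.1446 -0.1631  0.365 ]
 [-0.2178  0.6746 -0.7053 -0.7698]
 [ 0.008   0.7239  0.6899  0.8844]
 [ 0.      0.      0.      1.    ]] 592.0614537965347 323.6014807507054 236.5598062432709 ['image', 'fx', 'fy', 'cx', 'cy', 'pose']
cover [(array([281.2, 198.1]), 0.75), (array([418.1, 337.1]), 0.57)]
cover_mouth [(array([275.5, 164.9]), 0.7)]
mat [(array([297.1, 292.4]), 0.68), (array([417.1, 336. ]), 0.52)]
filter_base [(array([317. , 425.7]), 0.68)]
seat [(array([317.3, 416.8]), 0.56)]
latch_hinge []
latch_pin [(array([375.8, 402.4]), 0.95)]
[[-0.9309  0.3652  0.0001]
 [ 0.3652  0.9309  0.    ]
 [-0.      0.0001 -1.    ]] [0.2008 0.512  0.2484] 0.8
```

View pics/top0.png

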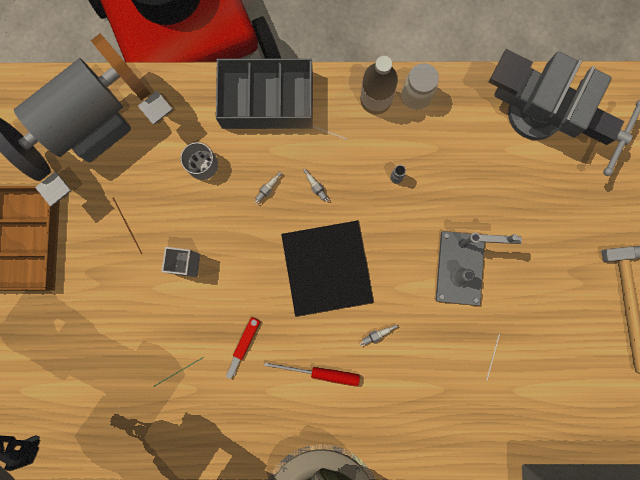

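View pics/side0.png

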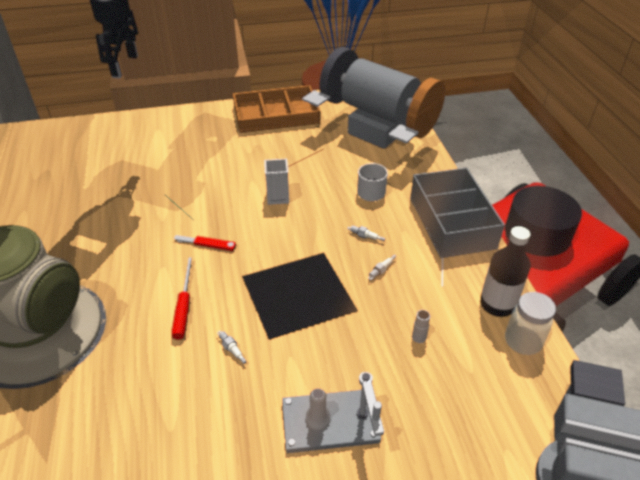

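Run:
```python
from h import *
T=env.get_image("top")
mT=env.trace("top","cover")[0]["mask"];mm=env.trace("top","mat")[0]["mask"];
S=env.get_image("side");mS=env.trace("side","cover")[0]["mask"]
for n,pt,ps,z in(("mouth",(175,259.2),(275.5,164.9),.09),("cover",(187.2,264.5),(281.2,198.1),0),("mat",(328.4,266.7),(297.1,292.4),0),("seat",(456.8,276.6),(317.3,416.8),.015),("base",(458.4,273),(317,425.7),0),("pin",(521.1,240.1),(375.8,402.4),.155)):
    print(n,onz(T,*pt,z),onz(S,*ps,z),tri([ray(T,*pt),ray(S,*ps)]))
print("hinge",onz(T,474,239.5,.111))
for m,z in((mT,.09),(mm,.003)):
    k=max(cv2.findContours(m.astype(np.uint8),0,2)[0],key=cv2.contourArea);r=cv2.minAreaRect(k);print(r)
    print([onz(T,*p,z)[:2] for p in cv2.boxPoints(r)]); print(cv2.approxPolyDP(cv2.convexHull(k),4,True)[:,0].tolist())
for t in("plug1","socket","feeler","tin"):
    print(t,[(onz(T,*x["centre"],0)[:2],round(x["conf"],2)) for x in env.tip_of("top",t)[:4]])
```

```text
mouth [0.4983 0.2882 0.09  ] [0.4985 0.2904 0.09  ] [0.4982 0.2877 0.092 ]
cover [0.4943 0.2864 0.    ] [ 0.506   0.2813 -0.    ] [ 0.5007  0.2872 -0.0048]
mat [ 0.4895 -0.0161  0.    ] [ 0.4883 -0.0103  0.    ] [ 0.4882 -0.016   0.0067]
seat [ 0.4676 -0.2865  0.015 ] [ 0.4688 -0.2902  0.015 ] [ 0.4686 -0.2876  0.0104]
base [ 0.4761 -0.2934  0.    ] [ 0.4668 -0.2973  0.    ] [ 0.4719 -0.2943 -0.0058]
pin [ 0.5288 -0.3773  0.155 ] [ 0.5356 -0.3633  0.155 ] [ 0.5293 -0.3722  0.1712]
hinge [ 0.5351 -0.3005  0.111 ]
((180.74000549316406, 261.8199768066406), (36.48671340942383, 26.870058059692383), 8.13010311126709)
[array([0.4719, 0.3156]), array([0.5248, 0.3098]), array([0.5145, 0.2375]), array([0.4616, 0.2437])]
[[165, 248], [196, 253], [197, 274], [163, 272]]
((327.2838134765625, 267.70269775390625), (84.66548156738281, 79.89791107177734), 80.53767395019531)
[array([0.5629, 0.0859]), array([ 0.5914, -0.0835]), array([ 0.4126, -0.1119]), array([0.3849, 0.0548])]
[[357, 221], [372, 302], [297, 315], [283, 234]]
plug1 [(array([0.6547, 0.1193]), 0.82), (array([ 0.3438, -0.106 ]), 0.58), (array([0.6581, 0.0056]), 0.49), (array([0.7165, 0.2598]), 0.38)]
socket [(array([ 0.681 , -0.1707]), 0.73)]
feeler [(array([0.3366, 0.147 ]), 0.8), (array([ 0.3402, -0.1034]), 0.24)]
tin [(array([0.7116, 0.2612]), 0.87)]
```

The top view shows the cover at about (180,262), the mat at (328,268) and the base at (460,270). The latch bar points right, with its pin at (521,240). The side view agrees. I'll fit the cover's yaw precisely.

```bash
cat >> h.py <<'E'
from scipy.optimize import minimize
from scipy.spatial.transform import Rotation as Ro
def boxpts(o,R,lo,hi):
    return np.array([o+R@np.array([x,y,z]) for x in(lo[0],hi[0]) for y in(lo[1],hi[1]) for z in(lo[2],hi[2])])
def sil(c,pts,k=4):
    p=np.array([proj(c,q) for q in pts]);h=cv2.convexHull((p*k).astype(np.float32)).astype(np.int32)
    m=np.zeros((480*k,640*k),np.uint8);cv2.fillConvexPoly(m,h,1);return cv2.resize(m.astype(np.float32),(640,480),interpolation=cv2.INTER_AREA)
def fit(views,f,x0,steps):
    "views [(cam,mask)], f(x)->corner points; minimise silhouette mismatch"
    g=lambda v:sum(np.abs(sil(c,f(np.array(x0)+v*steps))-m).sum()/m.sum() for c,m in views)
    n=len(x0);r=minimize(g,np.zeros(n),method="Nelder-Mead",options=dict(initial_simplex=np.vstack([np.zeros(n),np.eye(n)]),xatol=.01,fatol=1e-4,maxiter=150))
    return np.array(x0)+r.x*steps,r.fun
def Rt(cols): return np.array(cols,float).T
def plan(R,p=None):
    "turn (rotvec) and shift in tool axes from the measured pose to R,p"
    s=env.observe();T=np.array(s["tool_rot"]);P=np.array(s["position"])
    rv=Ro.from_matrix(T.T@R).as_rotvec();print("rv",rv,"deg",np.degrees(np.linalg.norm(rv)),"shift",None if p is None else T.T@(np.array(p)-P),"q",np.round(s["q"],1))
def toolR(yawdeg,tilt):
    "z horizontal heading yaw (deg), tilted down by tilt deg; y horizontal to the left of heading"
    a,t=np.radians([yawdeg,tilt]);z=np.array([np.cos(a)*np.cos(t),np.sin(a)*np.cos(t),-np.sin(t)]);y=np.array([-np.sin(a),np.cos(a),0]);return np.c_[np.cross(y,z),y,z]
E
python3 - <<'E'
from h import *
T=env.get_image("top");mT=env.trace("top","cover");S=env.get_image("side");mS=env.trace("side","cover")
print([(m["conf"],m["bbox"]) for m in mT[:2]+mS[:2]])
f=lambda x:boxpts(np.array([x[0],x[1],0]),Ro.from_euler("z",x[2]).as_matrix(),(-.025,-.025,0),(.025,.025,.09))
for v in([(T,mT[0]["mask"]),(S,mS[0]["mask"])],[(T,mT[0]["mask"])],[(S,mS[0]["mask"])]):
    for y in (-.2,.2): 
        x,e=fit(v,f,[.498,.288,y],[.005,.005,.2]);print(x[:2],np.degrees(x[2]),e)
plan(toolR(-90,70))
E
```

```text
[(0.9, [181.6, 262.4, 38.8, 30.6]), (0.53, [270.8, 187.3, 25.4, 24.5]), (0.65, [277.1, 181.3, 24.5, 47.3])]
[0.4976 0.2864] -5.682454143371578 0.16436472952100234
[0.4975 0.2865] -5.177732657649431 0.1639152404724918
[0.4953 0.2864] -8.01021885557233 0.052591463414634144
[0.4954 0.2865] -7.906833092696583 0.05314578713968958
[0.499  0.2875] -6.629741812665913 0.0438498003992016
[0.4988 0.2881] -5.133969123424172 0.04902694610778443
rv [ 0.2088 -0.3062  1.1842] deg 71.09639593203711 shift None q [ 56.2  21.8  74.3  -0.   83.9 -12.3]
```

Run:
```python
from h import *
R=toolR(-96.5,25);z=R[:,2];plan(R,np.array([.497,.287,.05])-.136*z);print(z)
```

```text
rv [ 0.7382 -0.9606  1.1589] deg 96.06031084411424 shift [-0.3262  0.0178  0.1408] q [ 56.2  21.8  74.3  -0.   83.9 -12.3]
[-0.1026 -0.9005 -0.4226]
```

```bash
python3 -m pendant '[[1,-0.04,0,0,0.074,-0.096,0.116],[1,-0.08,0,0,0.148,-0.192,0.232],[1,-0.12,0,0,0.221,-0.288,0.348],[1,-0.16,0.01,0,0.295,-0.384,0.464],[1,-0.2,0.01,0,0.369,-0.48,0.58]]'
python3 - <<'E'
from h import *
R=toolR(-96.5,25);z=R[:,2];plan(R,np.array([.497,.287,.05])-.136*z)
E
```

```text
time_s: 2.08
position: [0.3918, 0.4483, 0.2483]
tool_rot: [[-0.521, 0.843, 0.135], [0.669, 0.502, -0.548], [-0.53, -0.195, -0.825]]
ft_force: [-0.7, -0.3, 1.5]
grip_width: 0.0858
gripper_force: 0.0
rv [ 0.367  -0.4781  0.5752] deg 47.73341546392078 shift [-0.0135  0.1085  0.1536] q [ 48.3  37.1  54.3 -29.2 107.4  10. ]
```

```bash
python3 -m pendant '[[1,0,0.02,0.03,0.073,-0.096,0.115],[1,0,0.04,0.06,0.147,-0.191,0.23],[1,-0.005,0.065,0.09,0.22,-0.287,0.345],[1,-0.01,0.087,0.12,0.294,-0.383,0.46],[1,-0.0135,0.1085,0.1536,0.367,-0.478,0.575]]'
python3 - <<'E'
from h import *
R=toolR(-96.5,25);z=R[:,2];plan(R,np.array([.497,.287,.05])-.136*z)
c=env.get_image("wrist");cv2.imwrite("pics/w1.png",c["image"])
E
```

```text
time_s: 2.7
position: [0.5102, 0.4103, 0.1062]
tool_rot: [[0.048, 0.994, -0.102], [0.42, -0.113, -0.901], [-0.906, 0.0, -0.423]]
ft_force: [0.7, -0.2, 1.6]
grip_width: 0.0853
gripper_force: 0.0
rv [ 0.0005 -0.      0.0002] deg 0.028175836780318587 shift [-0.0014  0.0008  0.0002] q [ 41.3  64.4  34.3 -49.6 126.9  33.9]
```

View pics/w1.png

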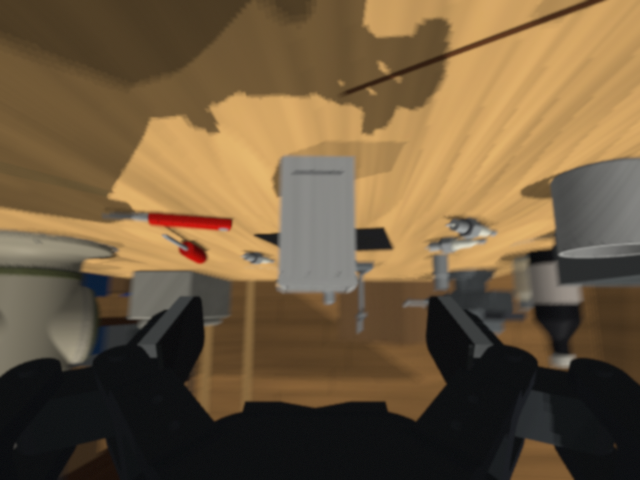

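The wrist view (upside down) shows the cover square between the fingers, centred at column 318. I'll go in and grip it.

```bash
python3 -m pendant '[[1,-0.001,0.001,0.04,0,0,0],[1,-0.001,0.001,0.08,0,0,0],[1,-0.001,0.001,0.115,0,0,0],[1,-0.001,0.001,0.13,0,0,0],[1,-0.001,0.001,0.13,0,0,0]]' && python3 -m pendant '[[0.3,0,0,0,0,0,0],[0.3,0,0,0,0,0,0],[0.3,0,0,0,0,0,0],[0.3,0,0,0,0,0,0],[0.3,0,0,0,0,0,0]]' 40
```

```text
time_s: 3.38
position: [0.4975, 0.2922, 0.0525]
tool_rot: [[0.043, 0.994, -0.102], [0.422, -0.111, -0.9], [-0.905, -0.004, -0.424]]
ft_force: [-0.9, 0.6, -0.5]
grip_width: 0.0853
gripper_force: 0.0
time_s: 4.0
position: [0.4976, 0.293, 0.053]
tool_rot: [[0.044, 0.994, -0.1], [0.423, -0.109, -0.9], [-0.905, -0.002, -0.425]]
ft_force: [0.6, 2.7, 3.0]
grip_width: 0.0496
gripper_force: 44.8
```

```bash
cat >> h.py <<'E'
def tcp_for(R,off,o):
    "TCP position so that the cover's origin lies at o, off = origin in tool frame"
    return np.array(o)-R@off
E
python3 -m pendant '[[0.3,-0.02,0,-0.01,0,0,0],[0.3,-0.06,0,-0.03,0,0,0],[0.3,-0.1,0,-0.05,0,0,0]]'
python3 - <<'E'
from h import *
R0=np.array([[.044,.994,-.1],[.423,-.109,-.9],[-.905,-.002,-.425]])
off=R0.T@(np.array([.497,.287,0])-np.array([.4976,.293,.053]));print("off",off)
R=toolR(-90,115)
plan(R,tcp_for(R,off,[.488,.029,.06]))
E
```

```text
time_s: 4.38
position: [0.4981, 0.2954, 0.1668]
tool_rot: [[0.044, 0.994, -0.101], [0.423, -0.11, -0.899], [-0.905, -0.003, -0.425]]
ft_force: [0.6, -0.9, -2.4]
grip_width: 0.0493
gripper_force: 44.4
off [0.0454 0.0002 0.028 ]
rv [-0.045   1.5659 -0.114 ] deg 89.993177764905 shift [-0.0445  0.0253  0.331 ] q [ 35.2  50.8  56.2 -49.3 116.8  36.5]
```

```bash
python3 -m pendant '[[0.3,-0.02,0.003,0.033,-0.0045,0.157,-0.011],[0.3,-0.03,0.005,0.066,-0.009,0.313,-0.023],[0.3,-0.04,0.008,0.099,-0.013,0.47,-0.034],[0.3,-0.05,0.01,0.132,-0.018,0.626,-0.046],[0.3,-0.055,0.013,0.165,-0.022,0.783,-0.057]]'
python3 - <<'E'
from h import *
off=np.array([.0454,.0002,.028])
R=toolR(-90,115)
plan(R,tcp_for(R,off,[.488,.029,.06]))
E
```

```text
time_s: 5.0
position: [0.492, 0.1214, 0.1458]
tool_rot: [[0.043, 0.998, -0.038], [0.941, -0.053, -0.335], [-0.336, -0.021, -0.942]]
ft_force: [-0.1, -0.8, -2.2]
grip_width: 0.0498
gripper_force: 44.3
rv [-0.0191  0.7787 -0.0556] deg 44.74078236710584 shift [-0.1102  0.0052  0.1238] q [  9.4  27.4  86.2 -19.8  73.   19.2]
```

```bash
python3 -m pendant '[[0.3,-0.022,0.001,0.02,-0.004,0.156,-0.011],[0.3,-0.044,0.002,0.04,-0.008,0.312,-0.022],[0.3,-0.066,0.003,0.065,-0.012,0.467,-0.033],[0.3,-0.088,0.004,0.095,-0.015,0.623,-0.044],[0.3,-0.11,0.005,0.1238,-0.019,0.779,-0.056]]'
python3 -m pendant '[[0.3,0,0,0,0,0,0]]'
python3 - <<'E'
from h import *
off=np.array([.0454,.0002,.028])
R=toolR(-90,115)
plan(R,tcp_for(R,off,[.488,.029,.029]))
S=env.get_image("side");cv2.imwrite("pics/s1.png",S["image"][150:400,150:550]);T=env.get_image("top")
for n,c in(("side",S),("top",T)):
    for t in("cover","cover_mouth"): print(n,t,[(np.round(r["centre"],1),round(r["conf"],2)) for r in env.tip_of(n,t)[:2]])
    print(proj(c,[.488,.029,.06]),proj(c,[.488,-.061,.06]))
E
```

```text
time_s: 5.62
position: [0.4874, -0.0246, 0.0662]
tool_rot: [[-0.001, 1.0, 0.001], [0.907, 0.001, 0.422], [0.422, 0.001, -0.907]]
ft_force: [0.0, -0.1, -2.2]
grip_width: 0.0496
gripper_force: 44.3
time_s: 5.75
position: [0.4871, -0.0268, 0.0644]
tool_rot: [[0.007, 1.0, -0.002], [0.908, -0.005, 0.42], [0.42, -0.005, -0.908]]
ft_force: [0.2, 0.8, -1.1]
grip_width: 0.0493
gripper_force: 44.3
rv [-0.002   0.0033 -0.0068] deg 0.44757328265153684 shift [-0.0097  0.0009  0.0277] q [-28.2  32.   97.5  24.   65.  -40.9]
side cover []
side cover_mouth [(array([301.2, 294.7]), 0.74)]
[292.469  257.1522] [301.3154 291.3695]
top cover [(array([307.4, 263.5]), 0.81)]
top cover_mouth [(array([352.5, 266.3]), 0.91)]
[306.1312 265.452 ] [350.3927 265.4479]
```

View pics/s1.png

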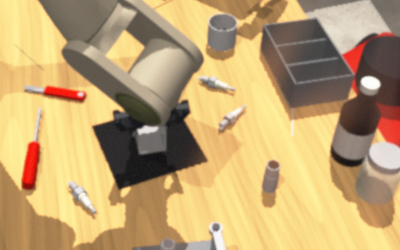

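The side crop shows the cover held level above the mat, with its mouth toward the base as planned. I'll lower it.

```bash
python3 -m pendant '[[0.3,-0.004,0,0.009,0,0,0],[0.3,-0.008,0.001,0.018,0,0,0],[0.3,-0.01,0.001,0.023,0,0,0],[0.3,-0.0115,0.001,0.026,0,0,0],[0.3,-0.0115,0.001,0.026,0,0,0]]'; python3 -m pendant '[[0.3,-0.0004,0,0.001,0,0,0],[0.3,-0.0008,0,0.0018,0,0,0],[0.3,-0.0008,0,0.0018,0,0,0]]'
```

```text
time_s: 6.68
position: [0.4881, -0.0227, 0.0365]
tool_rot: [[0.002, 1.0, -0.003], [0.908, -0.001, 0.419], [0.419, -0.004, -0.908]]
ft_force: [-0.1, 0.2, -2.3]
grip_width: 0.0494
gripper_force: 44.3
time_s: 7.05
position: [0.4881, -0.0227, 0.0348]
tool_rot: [[0.002, 1.0, -0.003], [0.908, -0.001, 0.419], [0.419, -0.004, -0.908]]
ft_force: [0.6, -0.3, -2.3]
grip_width: 0.0493
gripper_force: 44.3
```

```bash
python3 -m pendant '[[0.3,-0.0004,0,0.001,0,0,0],[0.3,-0.0004,0,0.001,0,0,0]]'; python3 -m pendant '[[0.3,-0.0004,0,0.001,0,0,0],[0.3,-0.0004,0,0.001,0,0,0]]'
```

```text
time_s: 7.3
position: [0.4882, -0.0227, 0.0339]
tool_rot: [[0.002, 1.0, -0.003], [0.908, -0.001, 0.419], [0.419, -0.003, -0.908]]
ft_force: [-1.0, -1.1, 1.1]
grip_width: 0.0495
gripper_force: 44.7
time_s: 7.55
position: [0.4882, -0.0228, 0.0335]
tool_rot: [[0.002, 1.0, -0.002], [0.908, -0.001, 0.419], [0.419, -0.003, -0.908]]
ft_force: [-4.4, -4.4, 12.2]
grip_width: 0.0496
gripper_force: 45.8
```

```bash
python3 -m pendant '[[0.65,0,0,0,0,0,0],[0.85,0,0,0,0,0,0],[1,0,0,0,0,0,0],[1,0,0,0,0,0,0]]'; python3 -m pendant '[[1,0,0,-0.015,0,0,0],[1,0,0,-0.045,0,0,0],[1,0,0,-0.085,0,0,0],[1,0,0,-0.11,0,0,0],[1,0,0,-0.11,0,0,0]]'
python3 - <<'E'
from h import *
S=env.get_image("side");mS=env.trace("side","cover");T=env.get_image("top");mT=env.trace("top","cover")
print([(round(m["conf"],2),m["bbox"]) for m in mT[:2]],[(round(m["conf"],2),m["bbox"]) for m in mS[:2]])
cv2.imwrite("pics/s2.png",np.hstack([S["image"][180:380,180:480],T["image"][180:380,230:530]]))
for n,c in(("side",S),("top",T)):
    for t in("cover","cover_mouth"): print(n,t,[(np.round(r["centre"],1),round(r["conf"],2),onz(c,*r["centre"],.028)) for r in env.tip_of(n,t)[:2]])
R=toolR(90,65)
print(R); plan(R)
E
```

```text
time_s: 8.05
position: [0.4881, -0.0225, 0.0325]
tool_rot: [[0.002, 1.0, -0.003], [0.908, -0.001, 0.419], [0.419, -0.004, -0.908]]
ft_force: [-0.1, 0.6, -0.3]
grip_width: 0.0849
gripper_force: 0.0
time_s: 8.68
position: [0.4891, -0.0697, 0.1343]
tool_rot: [[0.002, 1.0, 0.001], [0.909, -0.002, 0.417], [0.417, -0.0, -0.909]]
ft_force: [0.0, 0.2, 0.1]
grip_width: 0.0852
gripper_force: 0.0
[(0.61, [329.2, 266.1, 43.8, 26.7])] [(0.89, [300.5, 289.6, 33.7, 48.6])]
side cover [(array([295.9, 265.8]), 0.82, array([0.4951, 0.0349, 0.028 ]))]
side cover_mouth [(array([304.3, 300.9]), 0.97, array([ 0.4937, -0.0579,  0.028 ]))]
top cover [(array([309.3, 266.4]), 0.69, array([0.4883, 0.0237, 0.028 ])), (array([349.1, 267. ]), 0.35, array([ 0.487 , -0.0594,  0.028 ]))]
top cover_mouth [(array([351.9, 267.1]), 0.61, array([ 0.4868, -0.0653,  0.028 ]))]
[[-0.     -1.      0.    ]
 [-0.9063  0.      0.4226]
 [-0.4226  0.     -0.9063]]
rv [0.0057 0.0064 3.1393] deg 179.8695755629468 shift None q [-32.2  27.1  91.3  21.3  76.5 -39.9]
```

View pics/s2.png

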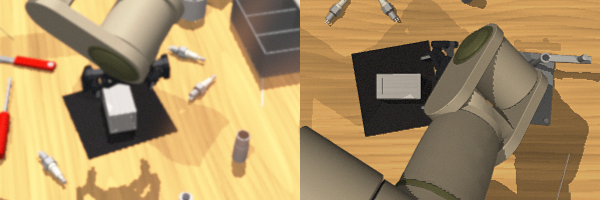

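The cover lies flat on the mat with its mouth toward −y. Its origin is at about (0.488, 0.027). Next I'll regrasp it with the opposite tilt.

Run:
```python
from h import *
R=toolR(-90,65);plan(R,np.array([.488,-.0085,.0335])-.11*R[:,2])
```

```text
rv [-0.0048 -0.8691 -0.0004] deg 49.79380870761207 shift [ 0.097  -0.0004  0.0435] q [-32.2  27.1  91.3  21.3  76.5 -39.9]
```

```bash
python3 -m pendant '[[1,0.024,0,0.004,-0.001,-0.174,0],[1,0.045,0,0.01,-0.002,-0.348,0],[1,0.064,0,0.02,-0.003,-0.521,0],[1,0.082,0,0.032,-0.004,-0.695,0],[1,0.097,0,0.0435,-0.005,-0.869,0]]'
python3 -m pendant '[[1,0,0,0,0,0,0]]'
python3 - <<'E'
from h import *
R=toolR(-90,65);plan(R,np.array([.488,-.0085,.0335]))
S=env.get_image("side");mS=env.trace("side","cover");T=env.get_image("top");mT=env.trace("top","cover")
print([(round(m["conf"],2),m["bbox"]) for m in mT[:2]],[(round(m["conf"],2),m["bbox"]) for m in mS[:2]])
f=lambda x:boxpts(np.array([x[0],x[1],.028]),Ro.from_euler("z",x[2]).as_matrix(),(-.025,-.045,-.025),(.025,.045,.025))
for n,c in(("side",S),("top",T)):
    for t in("cover","cover_mouth"): print(n,t,[(round(r["conf"],2),onz(c,*r["centre"],.028)) for r in env.tip_of(n,t)[:1]])
E
```

```text
time_s: 9.7
position: [0.4887, 0.0387, 0.134]
tool_rot: [[0.001, 1.0, 0.004], [0.904, 0.0, -0.428], [-0.428, 0.004, -0.904]]
ft_force: [-0.4, -0.6, -0.8]
grip_width: 0.0854
gripper_force: 0.0
time_s: 9.82
position: [0.4879, 0.0405, 0.1325]
tool_rot: [[-0.005, 1.0, 0.001], [0.906, 0.005, -0.424], [-0.424, -0.001, -0.906]]
ft_force: [-0.4, 0.6, -0.3]
grip_width: 0.0854
gripper_force: 0.0
rv [0.0007 0.0012 0.0051] deg 0.30119645325732675 shift [-0.0024 -0.      0.1104] q [  2.9  26.3  92.9 -27.9  64.9  15.5]
[(0.94, [330.1, 267.6, 49.2, 29.2])] [(0.68, [297.3, 285.2, 35.2, 54.5])]
side cover [(0.63, array([0.492 , 0.0283, 0.028 ]))]
side cover_mouth [(0.62, array([ 0.4878, -0.0616,  0.028 ]))]
top cover [(0.97, array([0.4946, 0.0307, 0.028 ]))]
top cover_mouth []
```

```bash
python3 -m pendant '[[1,-0.002,0,0.035,0,0,0],[1,-0.002,0,0.07,0,0,0],[1,-0.002,0,0.095,0,0,0],[1,-0.002,0,0.11,0,0,0],[1,-0.002,0,0.11,0,0,0]]' && python3 -m pendant '[[0.3,0,0,0,0,0,0],[0.3,0,0,0,0,0,0],[0.3,0,0,0,0,0,0],[0.3,0,0,0,0,0,0],[0.3,0,0,0,0,0,0]]' 40
python3 - <<'E'
from h import *
S=env.get_image("side");T=env.get_image("top")
for n,c in(("side",S),("top",T)):
    for t in("cover","cover_mouth"): print(n,t,[(round(r["conf"],2),onz(c,*r["centre"],.028)) for r in env.tip_of(n,t)[:1]])
for t,z in(("seat",.015),("latch_hinge",.111),("latch_pin",.155)):
    for n,c in(("side",S),("top",T)): print(t,n,[(round(r["conf"],2),np.round(r["centre"],1),onz(c,*r["centre"],z)) for r in env.tip_of(n,t)[:1]])
E
```

```text
time_s: 10.85
position: [0.4885, -0.0112, 0.0345]
tool_rot: [[0.002, 1.0, -0.001], [0.906, -0.002, -0.423], [-0.423, 0.0, -0.906]]
ft_force: [-0.2, -0.1, 0.3]
grip_width: 0.0853
gripper_force: 0.0
time_s: 11.48
position: [0.489, -0.0104, 0.0356]
tool_rot: [[0.001, 1.0, 0.002], [0.906, -0.0, -0.423], [-0.423, 0.003, -0.906]]
ft_force: [-1.0, 3.1, 5.4]
grip_width: 0.0494
gripper_force: 42.2
side cover [(0.8, array([0.4925, 0.0262, 0.028 ]))]
side cover_mouth [(0.65, array([ 0.4841, -0.0651,  0.028 ]))]
top cover []
top cover_mouth [(0.63, array([ 0.4899, -0.0647,  0.028 ]))]
seat side [(0.97, array([314.4, 421.3]), array([ 0.4626, -0.2969,  0.015 ]))]
seat top [(0.88, array([458.3, 276.4]), array([ 0.468 , -0.2897,  0.015 ]))]
latch_hinge side [(0.63, array([366. , 379.7]), array([ 0.5422, -0.2986,  0.111 ]))]
latch_hinge top [(0.56, array([474.8, 236. ]), array([ 0.542 , -0.3022,  0.111 ]))]
latch_pin side [(0.78, array([373.8, 403.1]), array([ 0.5326, -0.3637,  0.155 ]))]
latch_pin top [(0.75, array([517. , 235.3]), array([ 0.5378, -0.3699,  0.155 ]))]
```

```bash
cat >> h.py <<'E'
def cyl(o,r,z0,z1,r1=None):
    a=np.linspace(0,2*np.pi,24,endpoint=False);return np.vstack([np.c_[o[0]+q*np.cos(a),o[1]+q*np.sin(a),np.full(24,z)] for q,z in((r,z0),(r1 or r,z1))])
def basepts(x):
    R=Ro.from_euler("z",x[2]).as_matrix();o=np.array([x[0],x[1],0]);p=o+R@[.072,0,0]
    return boxpts(o,R,(-.055,-.046,0),(.095,.046,.015)),cyl(o,.013,.015,.09),cyl(o,.02,.015,.025),cyl(p,.005,.015,.111)
def latpts(x,th):
    R=Ro.from_euler("z",x[2]).as_matrix();p=np.array([x[0],x[1],0])+R@[.072,0,0];B=R@Ro.from_euler("z",np.pi+th).as_matrix()
    return boxpts(p,B,(-.007,-.007,.111),(.09,.007,.121)),cyl(p+B@[.066,0,0],.006,.121,.155)
E
python3 - <<'E'
from h import *
S=env.get_image("side");mS=env.trace("side","filter_base");lS=env.trace("side","latch");T=env.get_image("top");mT=env.trace("top","filter_base");lT=env.trace("top","latch")
V=[(c,m[0]["mask"]) for c,m in((T,mT),(S,mS)) if m];print(len(V),[m["conf"] for m in mT+mS+lT+lS],[m["bbox"] for m in mT+mS+lT+lS])
def cost(x,VV):
    e=0
    for c,m in VV:
        u=np.max([sil(c,p) for p in basepts(x)],axis=0)
        ig=cv2.dilate(np.max([sil(c,p) for p in latpts(x,x[3])],axis=0),np.ones((3,3)))>0
        e+=(np.abs(u-m)*~ig).sum()/m.sum()
    return e
x0=np.array([.467,-.289,-.15,1.5]);st=np.array([.005,.005,.05,.1])
for VV in(V,V[:1],V[1:]):
    r=minimize(lambda v:cost(x0+v*st,VV),np.zeros(4),method="Nelder-Mead",options=dict(initial_simplex=np.vstack([np.zeros(4),np.eye(4)]),maxiter=120));print(x0+r.x*st,r.fun)
    if VV is V: xb=x0+r.x*st
out=[]
for c,(a,b) in((T,(400,190)),(S,(260,345))):
    im=cv2.resize(c["image"][b:b+130,a:a+150],None,fx=2.6,fy=2.6,interpolation=cv2.INTER_CUBIC)
    for p in basepts(xb)+latpts(xb,xb[3]):
        h=cv2.convexHull(np.array([proj(c,q) for q in p]).astype(np.float32))[:,0]
        cv2.polylines(im,[(((h-[a,b]+.5)*2.6)*16).astype(np.int32)],True,(0,0,255),1,cv2.LINE_AA,4)
    out.append(im)
cv2.imwrite("pics/b1.png",np.hstack(out))
E
```

```text
2 [0.73, 0.83, 0.69, 0.92] [[481.4, 266.1, 86.3, 75.7], [332.6, 412.9, 106.4, 81.9], [493.8, 237.2, 56.0, 11.7], [371.2, 404.3, 24.8, 69.0]]
[ 0.4665 -0.2941 -0.0957  1.6142] 0.08567002954965083
[ 0.4652 -0.294  -0.1066  1.6225] 0.021915584415584416
[ 0.4702 -0.2934 -0.0992  1.57  ] 0.0390892696122633
```

View pics/b1.png

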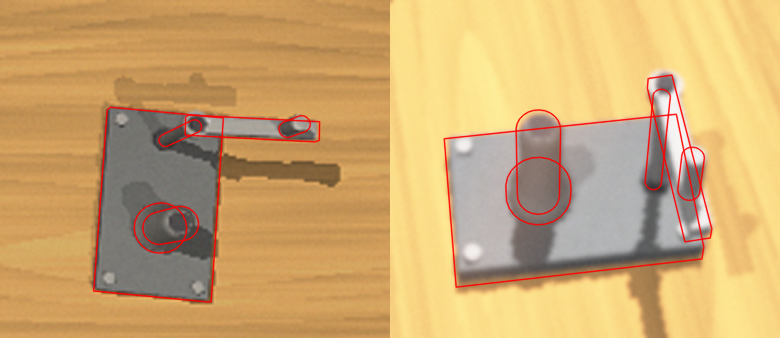

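The model overlay matches both views to within about a pixel. That puts the seat at about (0.467, −0.294) with base yaw about −6° and the latch at 1.6 rad. Next: lift and turn mouth down.

```bash
python3 -m pendant '[[0.3,-0.01,0,-0.02,0,0,0],[0.3,-0.03,0,-0.06,0,0,0],[0.3,-0.05,0,-0.11,0,0,0],[0.3,-0.06,0,-0.15,0,0,0]]'
python3 - <<'E'
from h import *
off=np.array([.0371,0,-.0089])
for h in(-120,):
    R=toolR(h,155)
    plan(R,tcp_for(R,off,[.467,-.294,.27]))
E
```

```text
time_s: 12.88
position: [0.4883, -0.0013, 0.1983]
tool_rot: [[0.002, 1.0, 0.002], [0.906, -0.001, -0.423], [-0.423, 0.003, -0.906]]
ft_force: [0.7, 0.2, -2.9]
grip_width: 0.0494
gripper_force: 42.2
rv [-0.1955  1.531   0.5455] deg 93.7959088293951 shift [-0.2858 -0.0248  0.0953] q [ -2.   20.6  89.3 -26.5  71.    7. ]
```

```bash
python3 -m pendant '[[0.3,-0.03,-0.002,0,-0.0196,0.153,0.0546],[0.3,-0.06,-0.005,0.005,-0.039,0.306,0.109],[0.3,-0.09,-0.008,0.015,-0.0587,0.459,0.164],[0.3,-0.12,-0.01,0.025,-0.078,0.612,0.218],[0.3,-0.15,-0.012,0.035,-0.098,0.766,0.273]]'
python3 - <<'E'
from h import *
off=np.array([.0371,0,-.0089])
R=toolR(-120,155)
plan(R,tcp_for(R,off,[.467,-.294,.27]))
E
```

```text
time_s: 13.5
position: [0.4761, -0.1532, 0.2286]
tool_rot: [[0.208, 0.959, 0.191], [0.916, -0.259, 0.307], [0.344, 0.111, -0.932]]
ft_force: [0.5, 0.1, -3.1]
grip_width: 0.0498
gripper_force: 42.2
rv [-0.0967  0.7612  0.272 ] deg 46.64238894179714 shift [-0.1363  0.0263 -0.0515] q [-41.8  17.3  87.7  21.2  79.6 -32.5]
```

```bash
python3 -m pendant '[[0.3,-0.028,0.005,-0.01,-0.0193,0.152,0.0544],[0.3,-0.055,0.01,-0.02,-0.0387,0.304,0.109],[0.3,-0.082,0.016,-0.03,-0.058,0.457,0.163],[0.3,-0.11,0.021,-0.04,-0.077,0.609,0.218],[0.3,-0.136,0.026,-0.0515,-0.0967,0.761,0.272]]'
python3 -m pendant '[[0.3,0,0,0,0,0,0],[0.3,0,0,0,0,0,0]]'
cat > m.py <<'E'
from h import *
import sys
off=np.array([.0371,0,-.0089])
s=env.observe();R=np.array(s["tool_rot"]);P=np.array(s["position"]);o=P+R@off
zc=-R[:,0]; print("axis z by tool",R[:,0],"origin by tool",o)
S=env.get_image("side");mS=env.trace("side","cover");T=env.get_image("top");mT=env.trace("top","cover")
ya=np.arctan2(R[1,1],R[0,1])
print("origin tips",[(n,round(r[0]["conf"],2),onz(c,*r[0]["centre"],o[2])) for n,c in(("side",S),("top",T)) for r in[env.tip_of(n,"cover")] if r],"mouth",[(n,round(r[0]["conf"],2),onz(c,*r[0]["centre"],o[2]-.09)) for n,c in(("side",S),("top",T)) for r in[env.tip_of(n,"cover_mouth")] if r])
for n,c,m in(("T",T,mT),("S",S,mS)):
    if m: print(n,m[0]["conf"],m[0]["bbox"],"predicted",(lambda p:(p.min(0),p.max(0)))(np.array([proj(c,q) for q in boxpts(o,Ro.from_euler("z",ya).as_matrix(),(-.025,-.025,-.09),(.025,.025,0))])))
plan(toolR(-120,155),tcp_for(toolR(-120,155),off,[.467,-.294,.225]))
out=[]
for c,(a,b) in((T,(400,190)),(S,(260,290))):
    im=cv2.resize(c["image"][b:b+190,a:a+150],None,fx=2.6,fy=2.6,interpolation=cv2.INTER_CUBIC)
    h=cv2.convexHull(np.array([proj(c,q) for q in boxpts(o,Ro.from_euler("z",ya).as_matrix(),(-.025,-.025,-.09),(.025,.025,0))]).astype(np.float32))[:,0]
    cv2.polylines(im,[(((h-[a,b]+.5)*2.6)*16).astype(np.int32)],True,(0,0,255),1,cv2.LINE_AA,4);out.append(im)
cv2.imwrite(sys.argv[1],np.hstack(out))
E
python3 m.py pics/m1.png
```

```text
time_s: 14.12
position: [0.463, -0.3006, 0.2325]
tool_rot: [[0.213, 0.866, 0.453], [0.366, -0.501, 0.785], [0.906, -0.002, -0.423]]
ft_force: [1.0, -0.1, -2.8]
grip_width: 0.0497
gripper_force: 42.3
time_s: 14.38
position: [0.4634, -0.2989, 0.2326]
tool_rot: [[0.214, 0.867, 0.45], [0.371, -0.499, 0.783], [0.904, -0.001, -0.429]]
ft_force: [0.6, 0.6, -2.3]
grip_width: 0.0496
gripper_force: 42.4
axis z by tool [0.2141 0.3712 0.9035] origin by tool [ 0.4673 -0.2921  0.2699]
origin tips [('side', 0.7, array([ 0.4726, -0.2897,  0.2699])), ('top', 0.83, array([ 0.4678, -0.2913,  0.2699]))] mouth [('side', 0.69, array([ 0.4682, -0.2885,  0.1799])), ('top', 0.92, array([ 0.4671, -0.2963,  0.1799]))]
T 0.22 [379.1, 333.9, 31.6, 15.9] predicted (array([461.2801, 248.5241]), array([514.5845, 291.0248]))
S 0.89 [319.3, 327.6, 44.6, 53.3] predicted (array([292.2873, 300.2101]), array([340.1932, 377.5364]))
rv [-0.0014  0.0058  0.0005] deg 0.34157832421298956 shift [-0.0416  0.0006  0.018 ] q [-65.2  35.2  78.   50.9 108.1 -37.9]
```

View pics/m1.png

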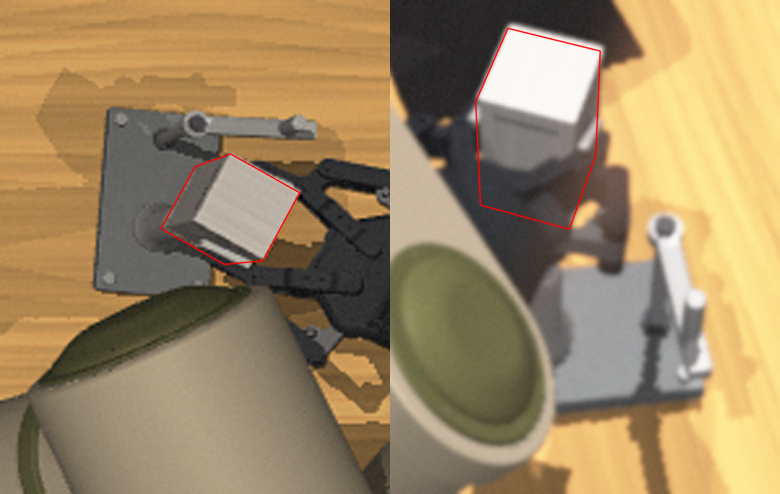

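The top overlay is on the cover and the side overlay is about a pixel off, the same bias the base fit showed. The cover is upright over the tube at about (0.467, −0.292), so I'll correct by 2 mm and descend.

```bash
python3 -m pendant '[[0.3,-0.015,0,0.006,0,0.003,0],[0.3,-0.03,0.0002,0.012,0,0.006,0],[0.3,-0.0417,0.0002,0.0178,-0.001,0.006,0],[0.3,-0.0417,0.0002,0.0178,-0.001,0.006,0]]'
python3 - <<'E'
from h import *
off=np.array([.0371,0,-.0089]);R=toolR(-120,155)
s=env.observe();print(np.array(s["position"])+np.array(s["tool_rot"])@off)
plan(R,tcp_for(R,off,[.4665,-.294,.18]))
plan(R,tcp_for(R,off,[.4665,-.294,.13]))
E
```

```text
time_s: 15.28
position: [0.4625, -0.3008, 0.1861]
tool_rot: [[0.212, 0.866, 0.453], [0.363, -0.5, 0.786], [0.907, -0.002, -0.421]]
ft_force: [0.1, 0.8, -2.7]
grip_width: 0.0497
gripper_force: 42.4
[ 0.4663 -0.2943  0.2235]
rv [-0.0009 -0.0023 -0.0023] deg 0.19043942372621614 shift [-0.0393  0.0002  0.0186] q [-65.4  38.8  80.4  49.8 104.7 -42.6]
rv [-0.0009 -0.0023 -0.0023] deg 0.19043942372621614 shift [-0.0847  0.0003  0.0396] q [-65.4  38.8  80.4  49.8 104.7 -42.6]
```

```bash
python3 -m pendant '[[0.3,-0.013,0,0.006,0,0,0],[0.3,-0.026,0,0.012,0,0,0],[0.3,-0.0393,0.0002,0.0186,0,-0.001,0],[0.3,-0.0393,0.0002,0.0186,0,-0.002,0]]' && python3 -m pendant '[[0.3,-0.012,0,0.0055,0,0,0],[0.3,-0.024,0,0.011,0,0,0],[0.3,-0.036,0,0.0165,0,0,0],[0.3,-0.0455,0,0.021,0,0,0],[0.3,-0.0455,0,0.021,0,0,0]]'
python3 - <<'E'
from h import *
off=np.array([.0371,0,-.0089]);R=toolR(-120,155)
s=env.observe();print(np.array(s["position"])+np.array(s["tool_rot"])@off)
plan(R,tcp_for(R,off,[.4665,-.294,.108]))
E
```

```text
time_s: 15.78
position: [0.4628, -0.3006, 0.1426]
tool_rot: [[0.213, 0.866, 0.452], [0.365, -0.5, 0.785], [0.906, -0.002, -0.423]]
ft_force: [-0.6, 0.2, -1.0]
grip_width: 0.0494
gripper_force: 42.4
time_s: 16.4
position: [0.4627, -0.3009, 0.0929]
tool_rot: [[0.213, 0.866, 0.453], [0.366, -0.5, 0.785], [0.906, -0.002, -0.423]]
ft_force: [-0.3, -0.8, -1.8]
grip_width: 0.0494
gripper_force: 42.4
[ 0.4665 -0.2943  0.1303]
rv [-0.0006  0.0003 -0.0014] deg 0.0913485201830056 shift [-0.0201 -0.0001  0.0097] q [-65.4  46.6  83.4  48.2  97.5 -50.9]
```

```bash
for i in 1; do python3 -m pendant '[[0.3,-0.005,0,0.0024,0,0,0],[0.3,-0.01,0,0.0048,0,0,0],[0.3,-0.01,0,0.0048,0,0,0]]'; python3 -m pendant '[[0.3,-0.003,0,0.0014,0,0,0],[0.3,-0.006,0,0.0028,0,0,0],[0.3,-0.006,0,0.0028,0,0,0]]'; python3 -m pendant '[[0.3,-0.002,0,0.001,0,0,0],[0.3,-0.0035,0,0.0018,0,0,0],[0.3,-0.0035,0,0.0018,0,0,0]]'; done | grep -E "pos|ft_"
```

```text
position: [0.4628, -0.3009, 0.0823]
ft_force: [-0.4, 0.3, -2.0]
position: [0.4627, -0.3009, 0.0757]
ft_force: [-0.0, -0.6, -2.2]
position: [0.4629, -0.3008, 0.0719]
ft_force: [0.7, 0.6, -1.8]
```

```bash
(python3 -m pendant '[[0.3,-0.0009,0,0.0004,0,0,0],[0.3,-0.0018,0,0.0008,0,0,0],[0.3,-0.0018,0,0.0008,0,0,0]]'; python3 -m pendant '[[0.3,-0.0009,0,0.0004,0,0,0],[0.3,-0.0009,0,0.0004,0,0,0]]';python3 -m pendant '[[0.3,-0.0009,0,0.0004,0,0,0],[0.3,-0.0009,0,0.0004,0,0,0]]')  | grep -E "pos|ft_"
```

```text
position: [0.4628, -0.3008, 0.07]
ft_force: [0.8, -0.6, -1.8]
position: [0.4628, -0.3009, 0.069]
ft_force: [-0.1, -0.2, -1.8]
position: [0.4628, -0.3008, 0.068]
ft_force: [0.9, -0.8, -1.5]
```

```bash
(python3 -m pendant '[[0.3,-0.0009,0,0.0004,0,0,0],[0.3,-0.0009,0,0.0004,0,0,0]]'; python3 -m pendant '[[0.3,-0.0009,0,0.0004,0,0,0],[0.3,-0.0009,0,0.0004,0,0,0]]')  | grep -E "pos|ft_"
```

```text
position: [0.4628, -0.3009, 0.067]
ft_force: [0.1, -0.3, -1.4]
position: [0.4628, -0.3009, 0.066]
ft_force: [-0.1, 0.5, -1.5]
```

```bash
(python3 -m pendant '[[0.3,-0.0009,0,0.0004,0,0,0],[0.3,-0.0009,0,0.0004,0,0,0]]'; python3 -m pendant '[[0.3,-0.0009,0,0.0004,0,0,0],[0.3,-0.0009,0,0.0004,0,0,0]]')  | grep -E "pos|ft_"
```

```text
position: [0.4628, -0.3009, 0.0651]
ft_force: [0.4, 0.8, -1.7]
position: [0.4628, -0.301, 0.065]
ft_force: [-1.5, -0.6, 4.7]
```

```bash
python3 -m pendant '[[0.65,0,0,0,0,0,0],[0.85,0,0,0,0,0,0],[1,0,0,0,0,0,0],[1,0,0,0,0,0,0]]'; python3 -m pendant '[[1,0,0,-0.02,0,0,0],[1,0,0,-0.05,0,0,0],[1,0,0,-0.09,0,0,0],[1,0,0,-0.13,0,0,0],[1,0,0,-0.13,0,0,0]]'
python3 - <<'E'
from h import *
S=env.get_image("side");T=env.get_image("top")
xb=(.4665,-.294,-.1);o=np.array([.4665,-.294,.105])
out=[]
for c,(a,b) in((T,(400,190)),(S,(260,310))):
    im=cv2.resize(c["image"][b:b+170,a:a+150],None,fx=2.6,fy=2.6,interpolation=cv2.INTER_CUBIC)
    for p in(boxpts(o,Ro.from_euler("z",-np.pi/6).as_matrix(),(-.025,-.025,-.09),(.025,.025,0)),)+basepts(xb)[:1]+latpts(xb,1.61):
        h=cv2.convexHull(np.array([proj(c,q) for q in p]).astype(np.float32))[:,0]
        cv2.polylines(im,[(((h-[a,b]+.5)*2.6)*16).astype(np.int32)],True,(0,0,255),1,cv2.LINE_AA,4)
    out.append(im)
cv2.imwrite("pics/p1.png",np.hstack(out))
print(env.observe()["q"])
E
```

```text
time_s: 19.9
position: [0.4628, -0.3009, 0.0641]
tool_rot: [[0.212, 0.866, 0.453], [0.367, -0.5, 0.785], [0.906, -0.0, -0.424]]
ft_force: [0.1, -0.3, -0.8]
grip_width: 0.0856
gripper_force: 0.0
time_s: 20.52
position: [0.4023, -0.4062, 0.1204]
tool_rot: [[0.213, 0.864, 0.456], [0.37, -0.503, 0.781], [0.904, 0.003, -0.427]]
ft_force: [0.1, 0.2, 0.1]
grip_width: 0.0853
gripper_force: 0.0
[-73.7982  48.2105  72.2757  43.7658 108.9433 -48.8246]
```

View pics/p1.png

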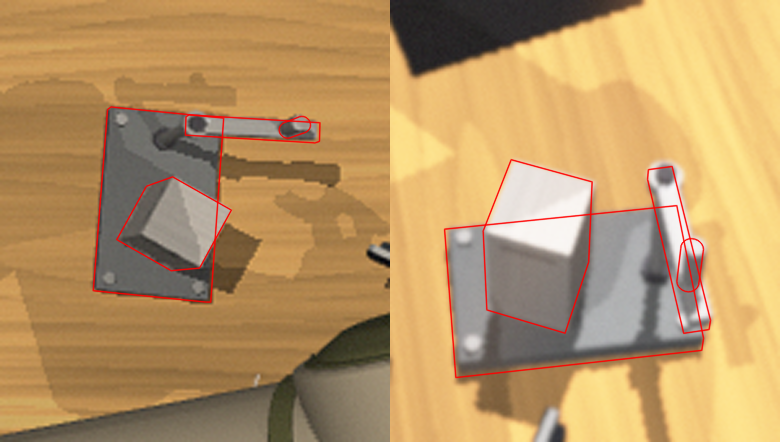

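The cover is seated in both views; its outline matches the predicted seated pose. The latch bar is still at about 1.6 rad. Next: tool down over the pin.

```bash
python3 -m pendant '[[1,0.02,0,-0.03,0,-0.16,0],[1,0.06,0,-0.05,0,-0.32,0],[1,0.1,0,-0.06,0,-0.48,0],[1,0.12,0,-0.06,0,-0.64,0],[1,0.12,0,-0.06,0,-0.8,0]]'
python3 - <<'E'
from h import *
plan(toolR(-135,90),[.534,-.367,.24])
T=env.get_image("top");S=env.get_image("side")
print([(n,onz(c,*r["centre"],.155),r["conf"]) for n,c in(("top",T),("side",S)) for r in env.tip_of(n,"latch_pin")[:1]])
E
```

```text
time_s: 21.25
position: [0.4027, -0.4051, 0.2551]
tool_rot: [[0.472, 0.867, 0.162], [0.821, -0.499, 0.277], [0.321, 0.002, -0.947]]
ft_force: [-0.3, -0.3, 0.2]
grip_width: 0.0859
gripper_force: 0.0
rv [-0.0407 -0.3252  0.2613] deg 24.01485192928902 shift [0.0884 0.0948 0.0461] q [-63.7  26.7  67.3  15.6  96.3 -33.5]
[('top', array([ 0.529 , -0.3741,  0.155 ]), 0.59), ('side', array([ 0.5369, -0.3639,  0.155 ]), 0.92)]
```

```bash
python3 -m pendant '[[1,0.03,0.03,0.005,-0.014,-0.11,0.087],[1,0.06,0.06,0.02,-0.027,-0.22,0.175],[1,0.088,0.095,0.045,-0.041,-0.325,0.261],[1,0.088,0.095,0.045,-0.041,-0.325,0.261]]'
python3 - <<'E'
from h import *
plan(toolR(-135,90),[.534,-.367,.145])
c=env.get_image("wrist");cv2.imwrite("pics/w2.png",c["image"])
print([(r["centre"],onz(c,*r["centre"],.155),r["conf"]) for r in env.tip_of("wrist","latch_pin")[:2]],[(onz(c,*r["centre"],.111),r["conf"]) for r in env.tip_of("wrist","latch_hinge")[:1]])
E
```

```text
time_s: 21.95
position: [0.5357, -0.3663, 0.2358]
tool_rot: [[0.706, 0.709, -0.002], [0.709, -0.706, 0.013], [0.007, -0.011, -1.0]]
ft_force: [-0.8, -0.6, -1.1]
grip_width: 0.0854
gripper_force: 0.0
rv [-0.0109 -0.0075  0.0021] deg 0.7650246277444627 shift [-0.0024  0.0003  0.0908] q [-45.   32.7  57.7   0.4  90.2  -0.1]
[] [(array([ 0.5377, -0.2994,  0.111 ]), 0.97)]
```

View pics/w2.png

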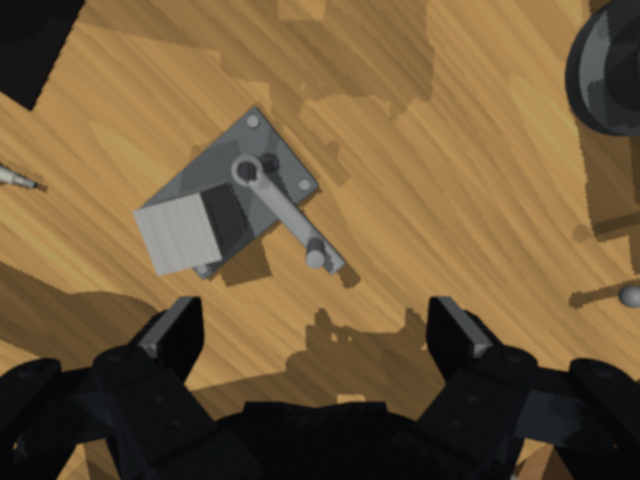

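The wrist view shows the pin top at (316,258), midway between the fingers, and the seated cover at (180,230). I'll descend and pinch the pin.

```bash
python3 -c "
from h import *
c=env.get_image('wrist');print(onz(c,316,258,.155))"; python3 -m pendant '[[1,-0.002,0,0.03,-0.011,-0.007,0],[1,-0.002,0,0.06,-0.011,-0.007,0],[1,-0.002,0,0.09,-0.011,-0.007,0],[1,-0.002,0,0.09,-0.011,-0.007,0]]'; python3 -m pendant '[[0,0,0,0,0,0,0],[0,0,0,0,0,0,0],[0,0,0,0,0,0,0],[0,0,0,0,0,0,0],[0,0,0,0,0,0,0]]' 20;python3 -m pendant '[[0,0,0,0,0,0,0],[0,0,0,0,0,0,0]]'
```

```text
[ 0.5315 -0.369   0.155 ]
time_s: 22.65
position: [0.5304, -0.37, 0.1478]
tool_rot: [[0.71, 0.705, 0.001], [0.705, -0.71, -0.002], [-0.001, 0.002, -1.0]]
ft_force: [1.0, 1.4, -0.6]
grip_width: 0.0852
gripper_force: 0.0
time_s: 23.28
position: [0.5322, -0.3694, 0.15]
tool_rot: [[0.708, 0.706, 0.004], [0.706, -0.708, -0.006], [-0.001, 0.007, -1.0]]
ft_force: [-0.5, 1.0, 2.4]
grip_width: 0.0113
gripper_force: 20.4
time_s: 23.52
position: [0.5322, -0.3694, 0.1499]
tool_rot: [[0.708, 0.706, 0.005], [0.706, -0.708, -0.006], [-0.001, 0.008, -1.0]]
ft_force: [-0.8, 1.6, 5.2]
grip_width: 0.0111
gripper_force: 20.6
```

Run:
```python
import numpy as np
np.set_printoptions(precision=4,suppress=True)
u=lambda d:np.array([np.cos(np.radians(d)),np.sin(np.radians(d))])
A=np.array([[.707,.707],[.707,-.707]])
for base,l in((265,range(256,210,-9)),(220,(210,201,192,183,174,172))):
  for d in l: print(d,A@(.067*(u(d)-u(base))))
```

```text
256 [-0.0061 -0.0086]
247 [-0.0108 -0.018 ]
238 [-0.014 -0.028]
229 [-0.0155 -0.0384]
220 [-0.0154 -0.0489]
211 [-0.0137 -0.0593]
210 [ 0.002  -0.0115]
201 [ 0.0055 -0.0214]
192 [ 0.0106 -0.0306]
183 [ 0.017 -0.039]
174 [ 0.0246 -0.0462]
172 [ 0.0264 -0.0477]
```

```bash
python3 -m pendant '[[0,-0.006,-0.0086,-0.004,0,0,0],[0,-0.0108,-0.018,-0.004,0,0,0],[0,-0.014,-0.028,-0.004,0,0,0],[0,-0.0155,-0.0384,-0.004,0,0,0],[0,-0.0154,-0.0489,-0.004,0,0,0]]'; python3 -m pendant '[[0,0,0,0,0,0,0]]'
```

```text
time_s: 24.15
position: [0.4855, -0.3459, 0.1519]
tool_rot: [[0.709, 0.706, 0.002], [0.706, -0.709, -0.005], [-0.002, 0.005, -1.0]]
ft_force: [1.5, -1.8, -9.5]
grip_width: 0.0113
gripper_force: 19.7
time_s: 24.28
position: [0.4851, -0.3452, 0.1519]
tool_rot: [[0.708, 0.706, 0.0], [0.706, -0.708, -0.004], [-0.003, 0.003, -1.0]]
ft_force: [-4.0, -4.3, -11.4]
grip_width: 0.011
gripper_force: 19.6
```

```bash
python3 -m pendant '[[0,0.002,-0.0115,0.002,0,0,0],[0,0.0055,-0.0214,0.002,0,0,0],[0,0.0106,-0.0306,0.002,0,0,0],[0,0.017,-0.039,0.002,0,0,0],[0,0.0246,-0.0462,0.002,0,0,0]]'; python3 -m pendant '[[0,0.0018,-0.0015,0,0,0,0],[0,0.0018,-0.0015,0,0,0,0]]'
python3 -c "
from h import *
p=np.array(env.observe()['position']);d=p[:2]-[.538,-.301];print(np.degrees(np.arctan2(d[1],d[0])),np.hypot(*d))"
```

```text
time_s: 24.9
position: [0.4718, -0.2951, 0.1515]
tool_rot: [[0.708, 0.706, 0.005], [0.706, -0.708, -0.007], [-0.001, 0.009, -1.0]]
ft_force: [-1.5, -3.8, 5.2]
grip_width: 0.0112
gripper_force: 21.1
time_s: 25.15
position: [0.472, -0.2937, 0.1515]
tool_rot: [[0.708, 0.707, 0.005], [0.707, -0.708, -0.008], [-0.002, 0.009, -1.0]]
ft_force: [-0.9, -4.7, 5.0]
grip_width: 0.0107
gripper_force: 21.1
173.69104394830467 0.06637488874670339
```

```bash
python3 -m pendant '[[0.5,0,0,0,0,0,0],[0.5,0,0,0,0,0,0],[0.5,0,0,0,0,0,0]]'; python3 -m pendant '[[0.5,0,0,-0.03,0,0,0],[0.5,0,0,-0.07,0,0,0],[0.5,-0.06,0,-0.1,0,0,0],[0.5,-0.12,0,-0.11,0,0,0],[0.5,-0.16,0,-0.11,0,0,0]]'
python3 - <<'E'
from h import *
S=env.get_image("side");T=env.get_image("top")
out=[]
xb=(.4665,-.294,-.1);o=np.array([.4665,-.294,.105])
for c,(a,b) in((T,(400,190)),(S,(260,310))):
    im=cv2.resize(c["image"][b:b+170,a:a+150],None,fx=2.6,fy=2.6,interpolation=cv2.INTER_CUBIC)
    for p in(boxpts(o,Ro.from_euler("z",-np.pi/6).as_matrix(),(-.025,-.025,-.09),(.025,.025,0)),)+latpts(xb,0):
        h=cv2.convexHull(np.array([proj(c,q) for q in p]).astype(np.float32))[:,0]
        cv2.polylines(im,[(((h-[a,b]+.5)*2.6)*16).astype(np.int32)],True,(0,0,255),1,cv2.LINE_AA,4)
    out.append(im)
cv2.imwrite("pics/f1.png",np.hstack(out))
E
```

```text
time_s: 25.52
position: [0.4716, -0.2929, 0.1506]
tool_rot: [[0.708, 0.706, 0.004], [0.706, -0.708, -0.005], [-0.001, 0.006, -1.0]]
ft_force: [-0.4, -0.2, 1.1]
grip_width: 0.0427
gripper_force: 0.0
time_s: 26.15
position: [0.3564, -0.4071, 0.262]
tool_rot: [[0.709, 0.706, 0.005], [0.706, -0.709, -0.007], [-0.002, 0.009, -1.0]]
ft_force: [0.3, 0.1, -0.2]
grip_width: 0.0425
gripper_force: 0.0
```

View pics/f1.png

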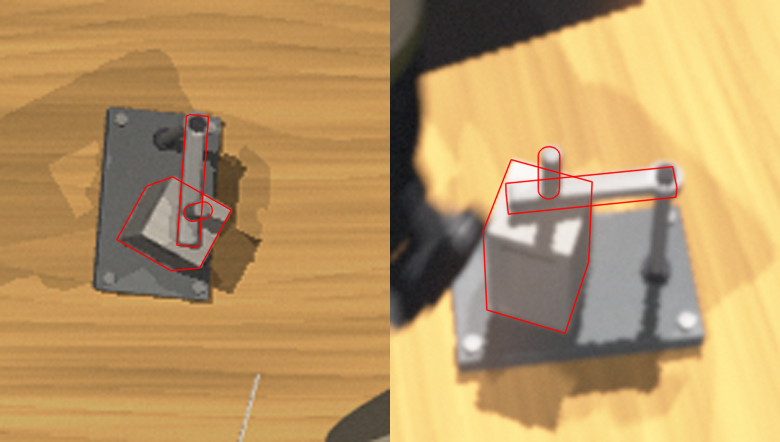

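The bar now lies across the seated cover at its stop, matching the overlay for angle 0. The robot is clear, so I'll hand the job in.

```bash
python3 -m pendant '[[0.5,0,0,0,0,0,0],[0.5,0,0,0,0,0,0],[0.5,0,0,0,0,0,0]]' | head -2; python3 -c "
from rig import env
print(env.close_job())"
```

```text
time_s: 26.62
position: [0.3586, -0.405, 0.261]
the job is handed in; nothing more can be done
None
```

I laid the cover on the mat, regrasped it, seated it mouth down on the base and swung the latch across it; I handed the job in at about 27 s, and no verdict came back.

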